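# Load a potting-compound barrel into the dispensing pump

### The arm

A 7-joint arm with a two-finger parallel gripper is mounted at the origin on the work surface. World frame = base frame: x ahead of the robot, y to its left, z up, the work surface at z = 0. Lengths are in m, angles in rad, forces in N, time in s.
With the tool pointing down it reaches from about 0.35 to 0.9 m from the base axis. Payload 7.2 kg.
Tool frame: the origin (TCP) lies between the finger pads; the fingertips stand manip.tcp_to_tips ahead of it and the grasp point (between the pads) lies 2 mm behind it (manip.tcp_to_tips is the distance from the TCP to the fingertips, in m); z points along the fingers, y is the direction in which the jaws open and shut (so a half turn about z gives the same grasp; the last joint's range is limited). The gripper opens to 88 mm and grips with 3 to 60 N. Pads are 20 mm wide; open, the fingers measure 115 mm over their backs; the gripper's body (75 mm by 178 mm) begins 61 mm behind the grasp point.
Start: joints at [-1.176, 0.411, -0.013, 1.596, 0.006, 1.134, -0.082], TCP at [0.279, 0.559, 0.24] pointing down, gripper open.
Joint ranges: [-2.95, 2.95], [-0.29, 1.99], [-1.47, 1.44], [0.14, 2.54], [-1.03, 4.17], [0.13, 1.85], [-2.86, 2.86]. Speed limits (rad/s): [2.39, 2.39, 3.01, 3.01, 3.14, 3.14, 3.14].

### API

Orientations are given as a unit quaternion [x, y, z, w].
In Python, from workcell import manip, viewer gives the robot as it stands.
- The arm moves only by the tool arm_command, never from a script. Its argument "series" is a list of rows, each a list of 6 numbers: the shift along the tool's x, y, z in m, then the turn, a rotation vector about the tool's x, y, z in rad. In form: [[x, y, z, rx, ry, rz], ...]. A call has 1 to 10 rows; each row is the pose to reach, as a shift and turn from the pose measured when the call began, along the tool's axes at that moment; what a row does not reach only later rows make up. A row lasts 1/10 s, in which the tool goes at most 50 mm and 8.59 degrees, less where a joint would pass 70% of its speed; a pose out of reach is approached as far as the arm can. A call with a gripper value outside its range is refused whole. "jaw" is the opening, from -1 (shut) to 1 (fully open), set as the call begins (left out, the last holds). The fingers move at their own pace and stop on an object; "force" is the grip in N (left out, the last holds). Time passes only in rows, so rows that repeat a pose let the fingers close. It gives the time, the measured TCP pose, the force and the opening at its end, in the units of the state.
- manip.observe(): the state, without advancing time (a new reading comes with each control period).
- viewer.read_camera(name): name is "side" or "top"; returns the picture (400x640x3 uint8, blue, green, red); there is no depth.
- viewer.camera_info(name): a dict with "camera_matrix" (3x3 intrinsics, pixels), "eye" and "orientation" of the camera in the world. Camera axes: x right, y down, z forward; pixel columns grow to the right and rows downward; lengths in m; the calibration is good to about 2 mm. A picture is of the moment at which its call begins. camera_info takes no time and is no camera call.
- manip.close_job(): hands the job in, once; it reports no verdict.
The state is a dict: "clock": time; "joint_positions": joint angles; "joint_velocities": joint speeds; "effort": joint torques, N m; "ee_pos": TCP position; "orientation": TCP orientation; "force": force on the tool from outside, world axes, zero at the start; "wrist_torque": the same for the moment, N m; "finger_gap": finger opening in m.
Only numpy, scipy, OpenCV 4.12 (cv2) and the standard library are available. Lean on these libraries where they do the work, as an engineer would, in place of code of your own. Each camera call takes 0.05 s, during which the arm holds its last target. There are 200 camera calls.

### The job

Load the grey dispensing barrel from its rest into the dispensing pump: lift the sprung clamp bar by its knob, swing it a quarter turn aside and ease it down there, lay the barrel in the cradle with its flange fully down in the slot, then bring the bar back over the barrel and lower it until it clamps the barrel and its tail sits in the notch. The spot of the flange slot must be felt for, so never push the barrel or the bar on it down hard (10 N is plenty), never let the clamp snap down, and leave everything else on the bench where it is.

Things in the scene. Friction and masses are not known exactly. Their poses are not given: they have to be found in the camera images.
- pump: White bench-top dispensing pump, fixed. Deck 170 x 315 mm, 50 mm high (its x -70..+100, y -150..+165 mm). Origin: on the bench under the cradle; z up. The cradle's axis runs along the pump's y at x = 0, 90 mm above the bench. A drive head 125 mm tall begins at y = +118 mm. Clamp post at x = +65, y = -21 mm; a notch bracket 112 mm tall behind it at x = +82..+98 mm.
- cradle (a point): Point on the cradle axis, 90 mm above the bench (pump x = 0, y = -21 mm), midway between two grey V supports at pump y = -62 and +20 mm (8 mm thick, 46 mm wide, tops 89 mm up) that carry the barrel; between them is room for fingers down to the deck at 50 mm. Right below the shut clamp bar. Axes as the pump.
- slot_mid (a point): Point on the cradle axis at pump y = +65, 90 mm up. Around it an aluminium block, 50 mm wide, with two flat lands, 20 mm long along y, 74 mm up, and one slot between, 8.5 mm along y, 13 mm deep, for the flange. The slot lies up to 9 mm either way of this point along y, unmeasured: see or feel for it. The block does not shift. Flange on a land: barrel 6 mm too high there; over the slot it drops in.
- clamp_lift (a joint): Height of the sprung clamp post in m: 0 fully down, 0.032 fully up. Spring and weight press it down: about 4 N at 0, 5 N at 0.006 (bar lying on a seated barrel), 6.5 N at 0.028. It always springs back down when let go: lower it in the hand, a drop of over 3 mm snaps.
- clamp_turn (a joint): Turn of the bar about the post, rad: 0 = over the cradle, pointing to the pump's -x; grows anticlockwise from above to 1.9 (stop); 1.57 = aside, along the pump's -y. Near 0 the bar's 8 mm wide tail, behind the post, sits in a 12 mm notch: it cannot turn until lifted by 0.014, and must be within about 0.08 of 0 to go down again. Stays at the angle where it is left.
- clamp_knob (a point): Middle of the clamp knob: plain upright black round knob 18 mm thick, 36 mm tall, on the bar's free end, 105 mm from the post. This point is 18 mm above the bar's top, 18 mm below the knob's top, and 124 mm above the bench when clamp_lift is 0. The bar: aluminium, 12 mm wide, 8 mm thick, underside 98 mm up when clamp_lift is 0.
- clamp_post (a point): Point on the vertical turning axis of the clamp (pump x = +65, y = -21 mm), at the knob point's height; moves up with the bar.
- rest: Black rest on the bench, fixed, base 70 x 130 x 12 mm, with two V supports at its y = -48 and +48 mm that carry the barrel with its axis along the rest's y, 55 mm above the bench. Origin: centre of its underside.
- barrel: Grey dispensing barrel: rigid cylinder 28 mm thick, 140 mm long, along its own y; 0.08 to 0.15 kg; origin at the cylinder's centre, on its axis. Flange at its +y end, then a 12 mm black plunger stub, 25 mm long; capped nozzle 24 mm long at its -y end. 43 mm of air below its axis on the rest. Goes into the pump with its +y the same way as the pump's +y.
- flange (a point): Centre of the barrel's flange, a disc 44 mm in diameter and 5 mm thick, on the barrel's axis 72.5 mm from the barrel's origin towards +y.
- conn_white: Bystander: white connector housing 30 x 48 x 23 mm; origin under its centre.
- conn_black: Bystander: black connector housing 30 x 60 x 23 mm; origin under its centre.
- conn_small: Bystander: small white connector housing 30 x 24 x 23 mm; origin under its centre.
- crimper: Bystander: crimping pliers lying flat, about 210 mm long, 18 mm high; origin near the pivot, jaws to its +x.
- driver: Bystander: screwdriver lying along its x.
- sealant_jar: Bystander: jar 52 mm in diameter, 70 mm tall; origin under its centre.
Mind the look-alikes: they are no part of the job. What is shaped like the barrel but blue or brown is not meant.

How it is judged:
By the outcome, as a careful person would: the job done as asked, in the order asked, and still so for the second after the job is handed in, with the robot touching nothing.
It also fails if it takes over 72 s, if anything falls off the work surface, if the arm or the gripper's body presses on something with over 40 N, if the wrist force passes 120 N, or if a joint passes its speed limit or range.

## Working session

There is one attempt and no reset: what is moved stays moved. The work goes in short steps, Python scripts to look and compute and a tool call to move; the robot and the scene stay as the last step left them, time stands still between calls to the robot, and variables do not carry over. Pictures are saved under pics/ and viewed, about 8 in all and at most 12, crops included, and the job is handed in when it is done.

Besides the shell and the picture viewer there is one more tool, called after "Request:" as name([rows], argument=value, ...), one row to a line, values as JSON. arm_command: Moves the arm, as the interface text tells. Its arguments: {"type":"object","properties":{"series":{"type":"array","items":{"type":"array","items":{"type":"number"}}},"jaw":{"type":"number"},"force":{"type":"number"}},"required":["series"]}

```bash
ls; mkdir -p pics
python3 - <<'E'
from workcell import manip, viewer
import cv2
s=manip.observe(); print({k:s[k] for k in("clock","ee_pos","orientation","force","finger_gap")}, manip.tcp_to_tips)
for n in("top","side"):
    print(n,viewer.camera_info(n)); cv2.imwrite(f"pics/{n}0.png",viewer.read_camera(n))
E
```

```text
pics
{'clock': 0.0, 'ee_pos': array([0.27884615, 0.55885727, 0.23885261]), 'orientation': array([ 2.29309771e-01,  9.73353208e-01, -7.39019198e-04, -1.25573158e-04]), 'force': array([ 1.22329636, -0.63381607, -0.28045444]), 'finger_gap': 0.08804638391646628} 0.017
top {'camera_matrix': array([[405.44735996,   0.        , 318.42067103],
       [  0.        , 405.44735996, 195.58133178],
       [  0.        ,   0.        ,   1.        ]]), 'eye': array([ 0.47734249, -0.05435183,  1.09186309]), 'orientation': array([-0.7034485 ,  0.70991322, -0.02785382,  0.02018867])}
side {'camera_matrix': array([[397.28687715,   0.        , 324.51620039],
       [  0.        , 397.28687715, 206.53814616],
       [  0.        ,   0.        ,   1.        ]]), 'eye': array([ 0.51151601, -0.83993919,  0.51722881]), 'orientation': array([ 0.85611452, -0.01485923,  0.01228705, -0.51642633])}
```

View pics/top0.png

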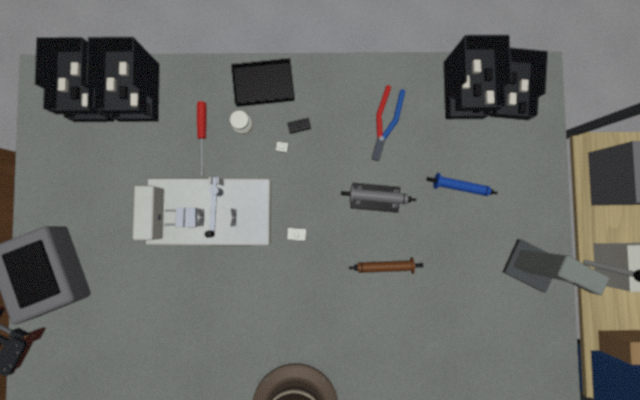

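View pics/side0.png

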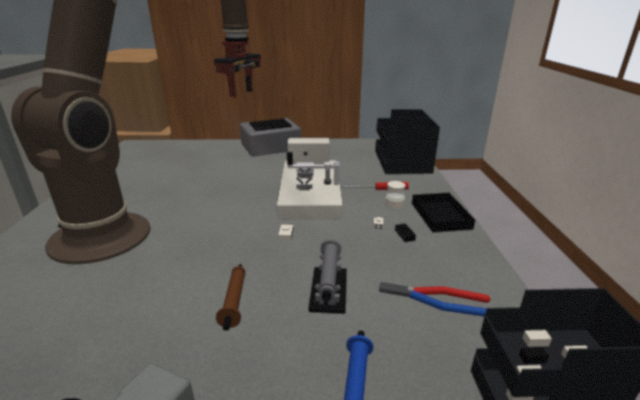

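Top: the pump has its deck at (150-270, 179-245), drive head on the left (world +y), post at (213,182) and knob at (211,234). There are three barrel shapes: grey (377,197) on the black rest, blue (460,186) and brown (387,267). Grey on the rest fits the description. I'll confirm that in a crop.

```bash
cat > h.py <<'E'
import numpy as np, cv2
from scipy.spatial.transform import Rotation as R
from workcell import manip, viewer
def ray(n,px,z):
    c=viewer.camera_info(n); d=R.from_quat(c["orientation"]).apply(np.linalg.solve(c["camera_matrix"],[px[0],px[1],1.]))
    e=c["eye"]; return (e+d*(z-e[2])/d[2]).round(4)
def proj(n,p):
    c=viewer.camera_info(n); q=R.from_quat(c["orientation"]).inv().apply(np.array(p)-c["eye"]); u=c["camera_matrix"]@q; return u[:2]/u[2]
def line(n,pa,pb): pass
def tool(p):  # world target -> tool-frame shift
    s=manip.observe(); return R.from_quat(s["orientation"]).inv().apply(np.array(p)-s["ee_pos"])
E
python3 - <<'E'
from h import *
im=cv2.imread("pics/top0.png")
a=cv2.resize(im[165:255,125:275],None,fx=5,fy=5,interpolation=cv2.INTER_CUBIC)
b=cv2.resize(im[170:225,330:430],None,fx=5,fy=5,interpolation=cv2.INTER_CUBIC)
o=np.zeros((450,750,3),np.uint8);cv2.imwrite("pics/c1.png",a)
o=np.zeros((280,750,3),np.uint8);o[:275,:500]=b
s=cv2.imread("pics/side0.png"); c=cv2.resize(s[235:315,300:360],None,fx=3.4,fy=3.4); o[:272,510:510+c.shape[1]]=c
cv2.imwrite("pics/c2.png",o)
E
```

```text
(no output)
```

View pics/c1.png

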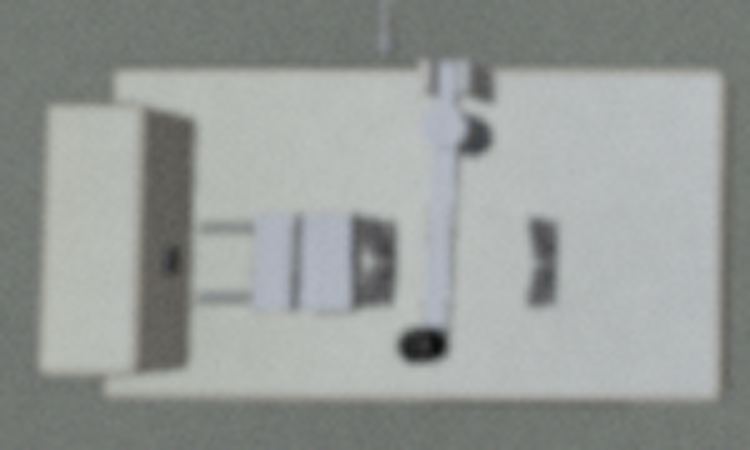

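View pics/c2.png

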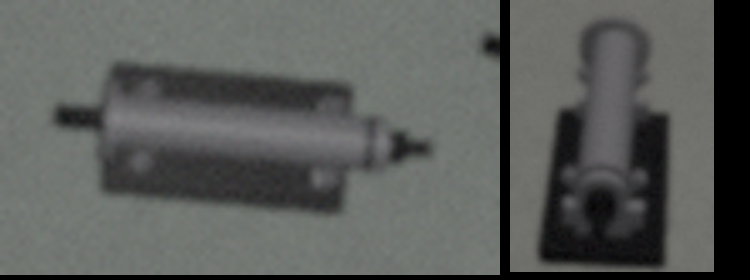

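Crops: grey barrel with its flange at crop (105,120) and stub to the left (+y), nozzle to the right, on the black rest. It is the one meant, since blue and brown lie elsewhere without a rest. The slot shows as a dark line at about px (185,217), and the deck corners are sharp. Next I'll cast rays.

```bash
cat > /dev/null
python3 - <<'E'
from h import *
f=lambda x,y:(125+(x+.5)/5-.5,165+(y+.5)/5-.5)
g=lambda x,y:(330+(x+.5)/5-.5,170+(y+.5)/5-.5)
im=cv2.imread("pics/top0.png"); hsv=cv2.cvtColor(im,cv2.COLOR_BGR2HSV)
W=[ray("top",f(*p),.05)[:2] for p in((115,70),(722,71),(720,399),(105,398))]
L=np.array([[.1,.165],[.1,-.15],[-.07,-.15],[-.07,.165]]);W=np.array(W)
print("corners",W.tolist(),np.linalg.norm(W-np.roll(W,-1,0),axis=1))
# rigid fit
a,b=L-L.mean(0),W-W.mean(0); th=np.arctan2((a[:,0]*b[:,1]-a[:,1]*b[:,0]).sum(),(a*b).sum())
Rm=np.array([[np.cos(th),-np.sin(th)],[np.sin(th),np.cos(th)]]);t=W.mean(0)-Rm@L.mean(0)
print("pump",t,th,"res mm",((L@Rm.T+t-W)*1000).round(1).tolist())
P=lambda x,y:(Rm@[x,y]+t).round(4)
print("cradle",P(0,-.021),"slotmid",P(0,.065),"knob",P(-.04,-.021),"post",P(.065,-.021),"knob aside",P(.065,-.126))
inv=lambda w:(Rm.T@(np.array(w[:2])-t)).round(4)
print("slot px in pump",inv(ray("top",f(300,262),.074)),"dark line",inv(ray("top",f(297,262),.074)), "left/right block edges",inv(ray("top",f(252,262),.074)),inv(ray("top",f(353,262),.074)))
print("knob top",ray("top",f(417,346),.142),inv(ray("top",f(417,346),.142)),"Vs",inv(ray("top",f(540,262),.089)),inv(ray("top",f(382,262),.089)))
A,B=ray("top",g(57,115),.055),ray("top",g(432,149),.055); print("stub",A,"nozzle",B,np.linalg.norm(A-B))
d=(A-B)/np.linalg.norm(A-B); print("barrel c",(A+B)/2-.003*d,"yaw",np.arctan2(-d[0],d[1]))
# rest by dark mask
for q in ((112,63),(350,84),(342,212),(103,190)): print(ray("top",g(*q),.012))
# side check
for n,p in(("knobtop",[*P(-.04,-.021),.142]),("barrel end",[*A[:2],.055]),("nozzle",[*B[:2],.055])): print(n,proj("side",p))
E
```

```text
corners [[0.5958, 0.3729], [0.5927, 0.0611], [0.4245, 0.0623], [0.4281, 0.3748]] [0.31181541 0.16820428 0.31252074 0.16771076]
pump [0.49519786 0.2104313 ] -0.010393407206373802 res mm [[1.1, 1.5], [0.9, -1.7], [-0.9, -1.1], [-1.2, 1.3]]
cradle [0.495  0.1894] slotmid [0.4959 0.2754] knob [0.455  0.1898] post [0.56   0.1888] knob aside [0.5589 0.0838]
slot px in pump [0.0001 0.0588] dark line [0.0001 0.0603] left/right block edges [0.     0.0827] [0.0001 0.0324]
knob top [0.4551 0.1928 0.142 ] [-0.0399 -0.018 ] Vs [-0.     -0.0639] [-0.0001  0.0138]
stub [ 0.555 -0.124  0.055] nozzle [ 0.5358 -0.3165  0.055 ] 0.1934551369180979
barrel c [ 0.54510226 -0.22323519  0.055     ] yaw -0.09941147730909389
[ 0.5859 -0.1567  0.012 ]
[ 0.5735 -0.2842  0.012 ]
[ 0.505  -0.2783  0.012 ]
[ 0.5179 -0.1509  0.012 ]
knobtop [288.61376079 152.47737379]
barrel end [330.8360585 241.4039295]
nozzle [325.49618998 302.81837255]
```

Request:
arm_command([
  [-0.322,-0.25,0.02,0,0,2.68],
  [-0.322,-0.25,0.02,0,0,2.68],
  [-0.322,-0.25,0.02,0,0,2.68],
  [-0.322,-0.25,0.02,0,0,2.68],
  [-0.322,-0.25,0.02,0,0,2.68],
  [-0.322,-0.25,0.02,0,0,2.68],
  [-0.322,-0.25,0.02,0,0,2.68],
  [-0.322,-0.25,0.02,0,0,2.68],
  [-0.322,-0.25,0.02,0,0,2.68],
  [-0.322,-0.25,0.02,0,0,2.68],
], jaw=0.2)

```text
clock: 1.1
ee_pos: [0.4562, 0.1885, 0.2192]
orientation: [0.834, 0.551, -0.0, 0.001]
force: [-1.4, 0.7, 0.7]
finger_gap: 0.0526
```

```bash
cat >> h.py <<'E'
TH=-0.0104; T0=np.array([.4952,.2104])
def P(x,y,z): return np.array([*(T0+[x*np.cos(TH)-y*np.sin(TH),x*np.sin(TH)+y*np.cos(TH)]),z])
def rot(az): # tool down, jaw y along azimuth az
    y=np.array([np.cos(az),np.sin(az),0]); z=np.array([0,0,-1.]); return R.from_matrix(np.c_[np.cross(y,z),y,z])
def go(p,az):
    s=manip.observe(); q=R.from_quat(s["orientation"])
    r=(q.inv()*rot(az)).as_rotvec(); print("row",np.r_[q.inv().apply(np.array(p)-s["ee_pos"]),r].round(4).tolist())
def st():
    s=manip.observe(); q=R.from_quat(s["orientation"]).as_matrix()
    print("t",round(s["clock"],2),"p",s["ee_pos"].round(4),"az",np.arctan2(q[1,1],q[0,1]).round(4),"tilt",(-q[2,2]).round(5),"F",s["force"].round(2),"gap",round(s["finger_gap"],4),"q7",s["joint_positions"][6].round(2))
E
python3 -c "
from h import *
st(); go([.455,.191,.19],-np.pi/2+TH)"
```

```text
t 1.1 p [0.4562 0.1885 0.2192] az -0.4031 tilt 1.0 F [-1.36  0.7   0.75] gap 0.0526 q7 -0.79
row [0.0019, -0.0021, 0.0292, 0.0015, 0.0009, 1.1781]
```

Request:
arm_command([
  [0.002,-0.002,0.02,0.0015,0.001,1.178],
  [0.002,-0.002,0.02,0.0015,0.001,1.178],
  [0.002,-0.002,0.02,0.0015,0.001,1.178],
  [0.002,-0.002,0.02,0.0015,0.001,1.178],
  [0.002,-0.002,0.02,0.0015,0.001,1.178],
  [0.002,-0.002,0.02,0.0015,0.001,1.178],
  [0.002,-0.002,0.02,0.0015,0.001,1.178],
  [0.002,-0.002,0.02,0.0015,0.001,1.178],
  [0.002,-0.002,0.02,0.0015,0.001,1.178],
  [0.002,-0.002,0.02,0.0015,0.001,1.178],
])

```text
clock: 2.1
ee_pos: [0.455, 0.1912, 0.199]
orientation: [1.0, -0.003, -0.0, 0.0]
force: [-0.3, 0.0, 0.6]
finger_gap: 0.0526
```

```bash
python3 -c "
from h import *
st(); go([.455,.191,.127],-np.pi/2+TH)
cv2.imwrite('pics/s1.png',cv2.resize(viewer.read_camera('side')[80:230,240:390],None,fx=4,fy=4,interpolation=cv2.INTER_CUBIC))"
```

```text
t 2.1 p [0.455  0.1912 0.199 ] az -1.5768 tilt 1.0 F [-0.34  0.02  0.56] gap 0.0526 q7 -1.88
row [0.0001, 0.0002, 0.072, 0.0002, 0.0002, 0.0044]
```

View pics/s1.png

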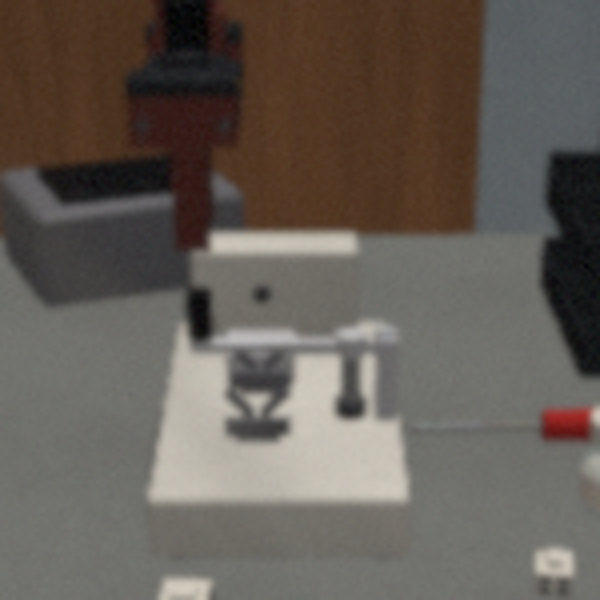

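The crop shows an open finger at (192,240) and the knob at (199,292), so the knob is a few mm further in +x. I'll add 2 mm and descend.

Request:
arm_command([
  [0.002,0,0.03,0,0,0.004],
  [0.002,0,0.055,0,0,0.004],
  [0.002,0,0.072,0,0,0.004],
  [0.002,0,0.072,0,0,0.004],
  [0.002,0,0.072,0,0,0.004],
])

```text
clock: 2.65
ee_pos: [0.4571, 0.1909, 0.1273]
orientation: [1.0, -0.005, -0.0, 0.0]
force: [0.5, -0.3, 0.2]
finger_gap: 0.0525
```

Request:
arm_command([
  [0,0,0,0,0,0],
  [0,0,0,0,0,0],
  [0,0,0,0,0,0],
  [0,0,0,0,0,0],
  [0,0,0,0,0,0],
  [0,0,0,0,0,0],
], jaw=-1, force=25)

```text
clock: 3.25
ee_pos: [0.4571, 0.1911, 0.1275]
orientation: [1.0, -0.004, -0.0, 0.0]
force: [-1.0, 0.1, 2.6]
finger_gap: 0.0176
```

```bash
python3 -c "
from h import *
st()"
```

```text
t 3.25 p [0.4571 0.1911 0.1275] az -1.5797 tilt 1.0 F [-1.01  0.06  2.57] gap 0.0176 q7 -1.8
```

Request:
arm_command([
  [0,0,-0.002,0,0,0],
  [0,0,-0.005,0,0,0],
  [0,0,-0.008,0,0,0],
  [0,0,-0.011,0,0,0],
  [0,0,-0.014,0,0,0],
  [0,0,-0.018,0,0,0],
  [0,0,-0.022,0,0,0],
  [0,0,-0.025,0,0,0],
  [0,0,-0.025,0,0,0],
  [0,0,-0.025,0,0,0],
], force=40)

```text
clock: 4.25
ee_pos: [0.4572, 0.1911, 0.1525]
orientation: [1.0, -0.005, -0.0, 0.0]
force: [3.1, 0.3, -6.7]
finger_gap: 0.0176
```

Run:
```python
from h import *
st()
cv2.imwrite('pics/s2.png',cv2.resize(viewer.read_camera('side')[80:230,240:390],None,fx=3,fy=3,interpolation=cv2.INTER_CUBIC))
# swing rows
s=manip.observe(); q=R.from_quat(s["orientation"]); p=s["ee_pos"]
post=P(.065,-.021,p[2]); v=p-post; print("r",np.linalg.norm(v[:2]),"bar az",np.arctan2(-v[1],-v[0]))
v=v*np.array([1,1,0])*.105/np.linalg.norm(v[:2])
for k in range(1,17):
    a=np.pi/2*k/16; t=post+R.from_rotvec([0,0,a]).apply(v); print(k,q.inv().apply(t-p).round(4)[:2],round(a,3))
```

```text
t 4.25 p [0.4572 0.1911 0.1525] az -1.5798 tilt 1.0 F [ 3.06  0.34 -6.74] gap 0.0176 q7 -1.83
r 0.10278423983309183 bar az -0.02290348652383527
1 [-0.0019  0.0103] 0.098
2 [-0.0005  0.0205] 0.196
3 [0.0019 0.0305] 0.295
4 [0.0052 0.0403] 0.393
5 [0.0095 0.0496] 0.491
6 [0.0147 0.0585] 0.589
7 [0.0207 0.0669] 0.687
8 [0.0275 0.0746] 0.785
9 [0.035  0.0817] 0.884
10 [0.0432 0.0879] 0.982
11 [0.052  0.0933] 1.08
12 [0.0612 0.0979] 1.178
13 [0.0709 0.1015] 1.276
14 [0.0809 0.1041] 1.374
15 [0.091  0.1058] 1.473
16 [0.1013 0.1064] 1.571
```

View pics/s2.png

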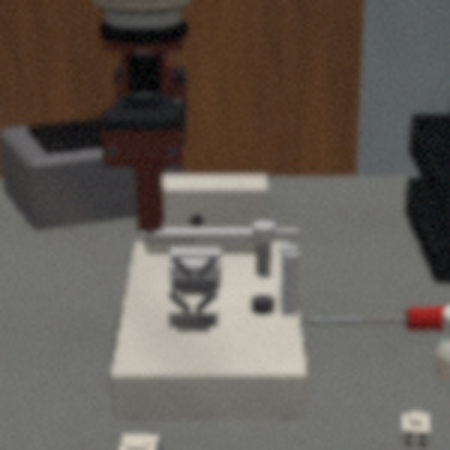

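Lifted: -6.7 N matches the spring, and the bar is visibly raised with its tail clear of the bracket. Now the swing, in relative x = 0.105(1-cos a), y = 0.105 sin a.

Request:
arm_command([
  [0.0005,0.0105,0,0,0,-0.1],
  [0.002,0.021,0,0,0,-0.2],
  [0.0045,0.031,0,0,0,-0.3],
  [0.008,0.041,0,0,0,-0.4],
  [0.013,0.0505,0,0,0,-0.5],
  [0.0185,0.0595,0,0,0,-0.6],
  [0.0245,0.0675,0,0,0,-0.7],
  [0.032,0.0755,0,0,0,-0.8],
  [0.032,0.0755,0,0,0,-0.8],
])

```text
clock: 5.2
ee_pos: [0.4883, 0.1149, 0.1521]
orientation: [0.923, 0.386, -0.001, -0.0]
force: [-0.8, 1.9, -7.2]
finger_gap: 0.0175
```

```bash
cat >> h.py <<'E'
def arc(post,angs):
    s=manip.observe(); q=R.from_quat(s["orientation"]); p=s["ee_pos"]
    qa=q.as_matrix(); az0=np.arctan2(qa[1,1],qa[0,1])
    for a in angs:
        d=np.array([-np.cos(TH+a),-np.sin(TH+a),0])*.105; t=np.array([*post,p[2]])+d
        print(a,np.r_[q.inv().apply(t-p),-((-np.pi/2+TH+a)-az0)].round(4).tolist())
E
python3 -c "
from h import *
st(); arc((.562,.190),[.8,.9,1,1.1,1.2,1.3,1.4,1.5,1.57])"
```

```text
t 5.2 p [0.4883 0.1149 0.1521] az -0.7792 tilt 1.0 F [-0.78  1.86 -7.17] gap 0.0175 q7 -0.93
0.8 [0.0002, -0.0006, 0.0, 0.002]
0.9 [0.0007, 0.0099, -0.0, -0.098]
1 [0.0023, 0.0203, -0.0, -0.198]
1.1 [0.0048, 0.0305, -0.0, -0.298]
1.2 [0.0084, 0.0403, -0.0, -0.398]
1.3 [0.013, 0.0498, -0.0001, -0.498]
1.4 [0.0184, 0.0587, -0.0001, -0.598]
1.5 [0.0248, 0.0671, -0.0001, -0.698]
1.57 [0.0297, 0.0726, -0.0001, -0.768]
```

Request:
arm_command([
  [0.0005,0.01,0,0,0,-0.1],
  [0.0023,0.0203,0,0,0,-0.2],
  [0.0048,0.0305,0,0,0,-0.3],
  [0.0084,0.0403,0,0,0,-0.4],
  [0.013,0.0498,0,0,0,-0.5],
  [0.0184,0.0587,0,0,0,-0.6],
  [0.0248,0.0671,0,0,0,-0.7],
  [0.0297,0.0726,0,0,0,-0.77],
  [0.0297,0.0726,0,0,0,-0.77],
])

```text
clock: 6.1
ee_pos: [0.5599, 0.0856, 0.1511]
orientation: [0.711, 0.703, -0.002, -0.001]
force: [-2.3, 2.0, -6.0]
finger_gap: 0.0172
```

Request:
arm_command([
  [0,0,0.003,0,0,0],
  [0,0,0.006,0,0,0],
  [0,0,0.009,0,0,0],
  [0,0,0.012,0,0,0],
  [0,0,0.015,0,0,0],
  [0,0,0.018,0,0,0],
  [0,0,0.021,0,0,0],
  [0,0,0.023,0,0,0],
  [0,0,0.025,0,0,0],
  [0,0,0.025,0,0,0],
])

```text
clock: 7.1
ee_pos: [0.561, 0.0854, 0.1274]
orientation: [0.711, 0.703, -0.001, -0.001]
force: [-2.9, -0.4, 5.6]
finger_gap: 0.0176
```

```bash
python3 -c "
from h import *
st()"
```

```text
t 7.1 p [0.561  0.0854 0.1274] az -0.0103 tilt 1.0 F [-2.91 -0.44  5.56] gap 0.0176 q7 -0.11
```

Request:
arm_command([
  [0,0,0,0,0,0],
  [0,0,0,0,0,0],
  [0,0,0,0,0,0],
  [0,0,-0.02,0,0,0],
  [0,0,-0.05,0,0,0],
  [0,0,-0.07,0,0,0],
  [0,0,-0.07,0,0,0],
], jaw=0.2)

```text
clock: 7.8
ee_pos: [0.563, 0.0856, 0.2003]
orientation: [0.711, 0.703, 0.002, 0.001]
force: [1.2, 0.8, -0.6]
finger_gap: 0.0529
```

```bash
python3 -c "
from h import *
st(); go([.5445,-.228,.12],-.0995)"
```

```text
t 7.8 p [0.563  0.0856 0.2003] az -0.0107 tilt 0.99999 F [ 1.23  0.81 -0.59] gap 0.0529 q7 -0.14
row [-0.3139, -0.0155, 0.0797, 0.0035, -0.0019, 0.0888]
```

Request:
arm_command([
  [-0.05,-0.0025,0,0,0,0.03],
  [-0.1,-0.005,0,0,0,0.06],
  [-0.314,-0.0155,0.08,0.0035,-0.002,0.089],
  [-0.314,-0.0155,0.08,0.0035,-0.002,0.089],
  [-0.314,-0.0155,0.08,0.0035,-0.002,0.089],
  [-0.314,-0.0155,0.08,0.0035,-0.002,0.089],
  [-0.314,-0.0155,0.08,0.0035,-0.002,0.089],
  [-0.314,-0.0155,0.08,0.0035,-0.002,0.089],
  [-0.314,-0.0155,0.08,0.0035,-0.002,0.089],
])

```text
clock: 8.7
ee_pos: [0.5439, -0.2281, 0.1187]
orientation: [0.742, 0.67, -0.0, -0.001]
force: [0.6, 0.6, 0.5]
finger_gap: 0.053
```

```bash
python3 -c "
from h import *
st(); go([.5445,-.228,.053],-.0995)
s=viewer.read_camera('side')[200:320,270:390]; t=viewer.read_camera('top')[165:255,125:275]
o=np.zeros((560,760,3),np.uint8); o[:270,:450]=cv2.resize(t,None,fx=3,fy=3,interpolation=2); o[:480,400:]=0; o[:360,400:760]=cv2.resize(s,None,fx=3,fy=3,interpolation=2); o[280:550,:450][:, :400]=cv2.resize(viewer.read_camera('top')[160:250,310:443],(400,270),interpolation=2); cv2.imwrite('pics/s3.png',o)"
```

```text
t 8.7 p [ 0.5439 -0.2281  0.1187] az -0.1012 tilt 1.0 F [0.58 0.64 0.5 ] gap 0.053 q7 0.41
row [0.0002, 0.0007, 0.0657, -0.0016, -0.0003, -0.0017]
```

View pics/s3.png

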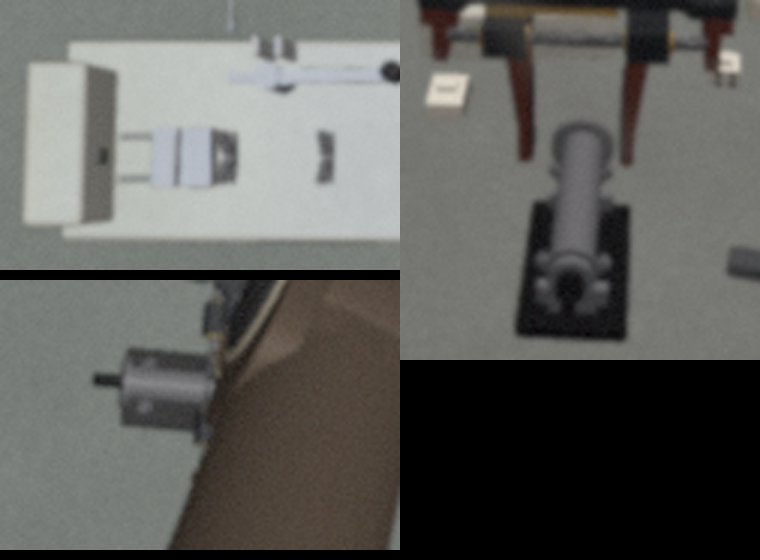

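The bar lies aside, down along -y with the knob at the right (about (390,70)). The fingers (527/628) straddle the barrel (577) evenly, so I'll descend and grip gently.

Request:
arm_command([
  [0,0.0005,0.03,0,0,0],
  [0,0.0005,0.055,0,0,0],
  [0,0.0005,0.066,0,0,0],
  [0,0.0005,0.066,0,0,0],
])

```text
clock: 9.25
ee_pos: [0.5452, -0.2248, 0.0528]
orientation: [0.74, 0.672, -0.0, -0.001]
force: [0.3, -0.6, -0.1]
finger_gap: 0.0526
```

Request:
arm_command([
  [0,0,0,0,0,0],
  [0,0,0,0,0,0],
  [0,0,0,0,0,0],
  [0,0,0,0,0,0],
  [0,0,0,0,0,0],
], jaw=-1, force=20)

```text
clock: 9.75
ee_pos: [0.5447, -0.2249, 0.0536]
orientation: [0.74, 0.672, -0.0, -0.001]
force: [-2.8, 0.4, 6.7]
finger_gap: 0.0276
```

Request:
arm_command([
  [0,0,-0.005,0,0,0],
  [0,0,-0.015,0,0,0],
  [0,0,-0.04,0,0,0],
  [0,0,-0.08,0,0,0],
  [0,0,-0.12,0,0,0],
  [0,0,-0.12,0,0,0],
])

```text
clock: 10.35
ee_pos: [0.548, -0.2267, 0.1799]
orientation: [0.74, 0.672, 0.003, 0.003]
force: [0.2, -1.6, -0.3]
finger_gap: 0.0277
```

```bash
python3 -c "
from h import *
st(); go(P(0.002,-.0165,.15)+[0,.0015,0],TH)"
```

```text
t 10.35 p [ 0.548  -0.2267  0.1799] az -0.0966 tilt 0.99997 F [ 0.17 -1.56 -0.32] gap 0.0277 q7 0.39
row [0.4152, -0.0916, 0.0292, 0.0076, 0.0003, -0.0862]
```

Request:
arm_command([
  [0.415,-0.0915,0,0.0075,0,-0.086],
  [0.415,-0.0915,0,0.0075,0,-0.086],
  [0.415,-0.0915,0,0.0075,0,-0.086],
  [0.415,-0.0915,0,0.0075,0,-0.086],
  [0.415,-0.0915,0,0.0075,0,-0.086],
  [0.415,-0.0915,0,0.0075,0,-0.086],
  [0.415,-0.0915,0,0.0075,0,-0.086],
  [0.415,-0.0915,0,0.0075,0,-0.086],
  [0.415,-0.0915,0,0.0075,0,-0.086],
  [0.415,-0.0915,0,0.0075,0,-0.086],
])

```text
clock: 11.35
ee_pos: [0.4957, 0.1998, 0.1791]
orientation: [0.708, 0.706, 0.0, -0.001]
force: [0.5, 0.2, -1.1]
finger_gap: 0.0277
```

Request:
arm_command([
  [0,0,0.03,0,0,0],
  [0,0,0.06,0,0,0],
  [0,0,0.06,0,0,0],
  [0,0,0.06,0,0,0],
])

```text
clock: 11.75
ee_pos: [0.4959, 0.1987, 0.1193]
orientation: [0.709, 0.705, -0.0, -0.0]
force: [0.2, 0.0, -0.9]
finger_gap: 0.0274
```

```bash
python3 -c "
from h import *
st(); go(P(0.002,-.0165,.1)+[0,.0015,0],TH)
s=viewer.read_camera('side')[110:220,250:370]; t=viewer.read_camera('top')[165:255,125:225]
o=np.zeros((450,800,3),np.uint8); o[:360,:400]=cv2.resize(t,None,fx=4,fy=4,interpolation=2); o[:366,400:800]=cv2.resize(s,(400,366),interpolation=2); cv2.imwrite('pics/s4.png',o)"
```

```text
t 11.75 p [0.4959 0.1987 0.1193] az -0.0054 tilt 1.0 F [ 0.23  0.   -0.89] gap 0.0274 q7 -0.37
row [-0.0033, 0.0012, 0.0193, -0.001, -0.0002, 0.005]
```

View pics/s4.png

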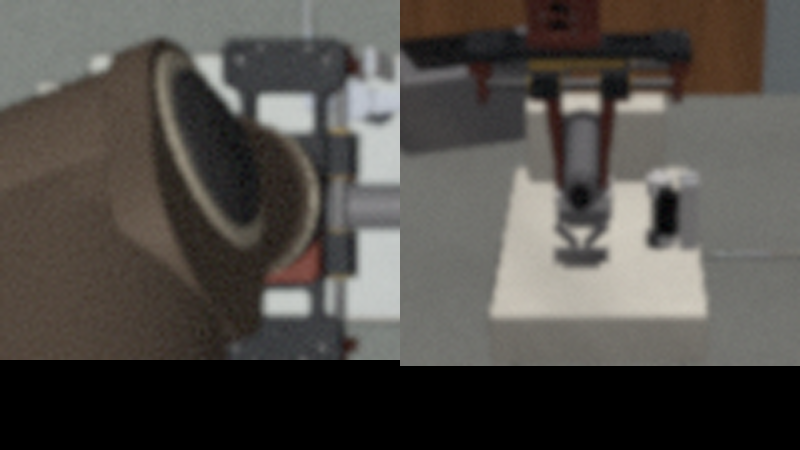

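Top: the flange is hidden by the arm. Side: the barrel (580,180) is centred over the V (582,205). I'll feel downward from here.

Request:
arm_command([
  [-0.003,0.0015,0.01,0,0,0.005],
  [-0.003,0.0015,0.017,0,0,0.005],
  [-0.003,0.0015,0.02,0,0,0.005],
  [-0.003,0.0015,0.0215,0,0,0.005],
  [-0.003,0.0015,0.023,0,0,0.005],
  [-0.003,0.0015,0.0245,0,0,0.005],
  [-0.003,0.0015,0.0245,0,0,0.005],
], force=12)

```text
clock: 12.55
ee_pos: [0.4982, 0.1966, 0.0959]
orientation: [0.711, 0.704, 0.001, -0.0]
force: [-0.2, 0.1, -0.4]
finger_gap: 0.0281
```

```bash
python3 -c "
from h import *
st()
print(manip.observe()['wrist_torque'].round(2))"
```

```text
t 12.55 p [0.4982 0.1966 0.0959] az -0.01 tilt 1.0 F [-0.23  0.09 -0.37] gap 0.0281 q7 -0.36
[-0.02  0.09  0.01]
```

Request:
arm_command([
  [0,0,0.001,0,0,0],
  [0,0,0.002,0,0,0],
  [0,0,0.003,0,0,0],
  [0,0,0.003,0,0,0],
])

```text
clock: 12.95
ee_pos: [0.4984, 0.1965, 0.093]
orientation: [0.711, 0.703, 0.001, -0.0]
force: [-0.4, -1.0, -0.2]
finger_gap: 0.0275
```

```bash
python3 -c "
from h import *
st()
print(manip.observe()['wrist_torque'].round(2))"
```

```text
t 12.95 p [0.4984 0.1965 0.093 ] az -0.0102 tilt 1.0 F [-0.41 -1.   -0.18] gap 0.0275 q7 -0.36
[-0.26  0.01  0.01]
```

Request:
arm_command([
  [0,0,0.001,0,0,0],
  [0,0,0.002,0,0,0],
  [0,0,0.002,0,0,0],
])

```text
clock: 13.25
ee_pos: [0.4982, 0.1964, 0.0919]
orientation: [0.711, 0.703, 0.001, -0.0]
force: [-4.4, -1.7, 11.9]
finger_gap: 0.0277
```

```bash
python3 -c "
from h import *
st()
print(manip.observe()['wrist_torque'].round(2))"
```

```text
t 13.25 p [0.4982 0.1964 0.0919] az -0.0102 tilt 1.0 F [-4.38 -1.74 11.91] gap 0.0277 q7 -0.36
[-0.49  1.01  0.07]
```

12 N on contact, and the side force (Fx -4.4) with the y-moment says the V's +x flank, not the flange (no x-moment). Back off and shift -x.

Request:
arm_command([
  [0,0,-0.001,0,0,0],
  [0,-0.0015,-0.001,0,0,0],
  [0,-0.0025,-0.0005,0,0,0],
  [0,-0.0025,0,0,0,0],
  [0,-0.0025,0,0,0,0],
])

```text
clock: 13.75
ee_pos: [0.4956, 0.1965, 0.0918]
orientation: [0.711, 0.703, 0.001, -0.0]
force: [-0.4, 0.1, -0.2]
finger_gap: 0.0272
```

```bash
python3 -c "
from h import *
st()
print(manip.observe()['wrist_torque'].round(2))"
```

```text
t 13.75 p [0.4956 0.1965 0.0918] az -0.0102 tilt 1.0 F [-0.4   0.14 -0.2 ] gap 0.0272 q7 -0.36
[0.   0.07 0.01]
```

Free now at 0.0918, so go down further in half-millimetre steps.

Request:
arm_command([
  [0,0,0.0005,0,0,0],
  [0,0,0.001,0,0,0],
  [0,0,0.0015,0,0,0],
  [0,0,0.0015,0,0,0],
])

```text
clock: 14.15
ee_pos: [0.4957, 0.1963, 0.0906]
orientation: [0.711, 0.703, 0.001, -0.0]
force: [-1.5, -1.2, 4.8]
finger_gap: 0.0276
```

```bash
python3 -c "
from h import *
st()
print(manip.observe()['wrist_torque'].round(2))"
```

```text
t 14.15 p [0.4957 0.1963 0.0906] az -0.0104 tilt 1.0 F [-1.47 -1.25  4.81] gap 0.0276 q7 -0.36
[-0.3   0.37  0.02]
```

Request:
arm_command([
  [0,-0.0005,-0.0005,0,0,0],
  [0,-0.001,0,0,0,0],
  [0,-0.001,0.0005,0,0,0],
  [0,-0.001,0.0005,0,0,0],
])

```text
clock: 14.55
ee_pos: [0.4953, 0.1964, 0.0905]
orientation: [0.711, 0.703, 0.002, -0.0]
force: [0.6, -1.7, 4.0]
finger_gap: 0.0276
```

```bash
python3 -c "
from h import *
st()
print(manip.observe()['wrist_torque'].round(2))"
```

```text
t 14.55 p [0.4953 0.1964 0.0905] az -0.0105 tilt 0.99999 F [ 0.65 -1.72  3.99] gap 0.0276 q7 -0.36
[-0.22 -0.13  0.03]
```

Height 0.0905 is about 2 mm above my expected seat. That could mean the flange is on a land (6 mm × 45/127 at the grip). I'll test by sliding along y.

Request:
arm_command([
  [0.001,0,0,0,0,0],
  [0.002,0,0,0,0,0],
  [0.002,0,0,0,0,0],
])

```text
clock: 14.85
ee_pos: [0.4954, 0.1977, 0.0905]
orientation: [0.711, 0.703, 0.001, 0.0]
force: [0.2, -4.3, 4.6]
finger_gap: 0.0274
```

```bash
python3 -c "
from h import *
st()
print(manip.observe()['wrist_torque'].round(2))"
```

```text
t 14.85 p [0.4954 0.1977 0.0905] az -0.0109 tilt 1.0 F [ 0.16 -4.27  4.59] gap 0.0274 q7 -0.36
[-0.86  0.04  0.01]
```

Request:
arm_command([
  [-0.001,0,0,0,0,0],
  [-0.002,0,0,0,0,0],
  [-0.003,0,0,0,0,0],
  [-0.004,0,0,0,0,0],
  [-0.004,0,0,0,0,0],
])

```text
clock: 15.35
ee_pos: [0.4948, 0.193, 0.09]
orientation: [0.711, 0.703, 0.001, 0.0]
force: [1.2, 1.2, -1.3]
finger_gap: 0.0274
```

```bash
python3 -c "
from h import *
st()
print(manip.observe()['wrist_torque'].round(2))"
```

```text
t 15.35 p [0.4948 0.193  0.09  ] az -0.0111 tilt 1.0 F [ 1.22  1.19 -1.29] gap 0.0274 q7 -0.36
[-0.05 -0.08  0.01]
```

The vertical load vanished at y=0.193, which suggests the flange has come over the slot. Lower again.

Request:
arm_command([
  [0,0,0.0005,0,0,0],
  [0,0,0.001,0,0,0],
  [0,0,0.0015,0,0,0],
  [0,0,0.0015,0,0,0],
])

```text
clock: 15.75
ee_pos: [0.495, 0.1929, 0.0886]
orientation: [0.711, 0.703, 0.001, 0.0]
force: [1.8, -0.2, 1.5]
finger_gap: 0.0274
```

```bash
python3 -c "
from h import *
st()
print(manip.observe()['wrist_torque'].round(2))
s=viewer.read_camera('side')[110:220,250:370]
cv2.imwrite('pics/s5.png',cv2.resize(s,None,fx=5,fy=5,interpolation=2))"
```

```text
t 15.75 p [0.495  0.1929 0.0886] az -0.0113 tilt 1.0 F [ 1.8  -0.19  1.54] gap 0.0274 q7 -0.35
[-0.16 -0.2   0.01]
```

View pics/s5.png

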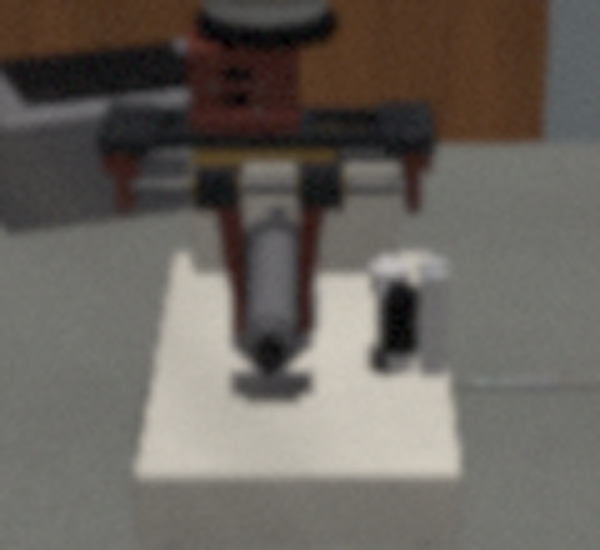

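z = 0.0886 is exactly the expected seated height, at light load. Side: the barrel lies in the V at (270,340), the bar is aside. Release, retreat and look from above.

Request:
arm_command([
  [0,0,0,0,0,0],
  [0,0,0,0,0,0],
  [0,0,0,0,0,0],
  [0,0,-0.02,0,0,0],
  [0,0,-0.06,0,0,0],
  [0,0,-0.11,0,0,0],
  [0,0,-0.11,0,0,0],
], jaw=0.2)

```text
clock: 16.5
ee_pos: [0.4979, 0.1939, 0.2045]
orientation: [0.711, 0.703, 0.005, 0.002]
force: [0.2, 0.3, -0.2]
finger_gap: 0.0527
```

```bash
python3 -c "
from h import *
st(); go([.561,.0852,.2],TH)"
```

```text
t 16.5 p [0.4979 0.1939 0.2045] az -0.0118 tilt 0.99994 F [ 0.24  0.3  -0.17] gap 0.0527 q7 -0.4
row [-0.108, 0.0643, 0.0046, 0.0098, -0.0053, -0.0014]
```

Request:
arm_command([
  [-0.04,0.025,0,0.0095,-0.005,0],
  [-0.08,0.05,0,0.0095,-0.005,0],
  [-0.108,0.0643,0.004,0.0095,-0.005,0],
  [-0.108,0.0643,0.004,0.0095,-0.005,0],
  [-0.108,0.0643,0.004,0.0095,-0.005,0],
])

```text
clock: 17.0
ee_pos: [0.5607, 0.0846, 0.1999]
orientation: [0.712, 0.702, -0.0, -0.0]
force: [-0.5, 0.5, 0.3]
finger_gap: 0.0528
```

```bash
python3 -c "
from h import *
st(); go([.561,.0852,.1275],TH)
s=viewer.read_camera('side')[110:220,250:370]; t=viewer.read_camera('top')[180:250,130:210]
o=np.zeros((590,800,3),np.uint8); o[:350,:400]=cv2.resize(t,None,fx=5,fy=5,interpolation=2); o[:366,400:800]=cv2.resize(s,(400,366),interpolation=2); cv2.imwrite('pics/s6.png',o[:370])"
```

```text
t 17.0 p [0.5607 0.0846 0.1999] az -0.0136 tilt 1.0 F [-0.52  0.47  0.28] gap 0.0528 q7 -0.14
row [0.0005, 0.0003, 0.0724, -0.0007, -0.0002, -0.0032]
```

View pics/s6.png

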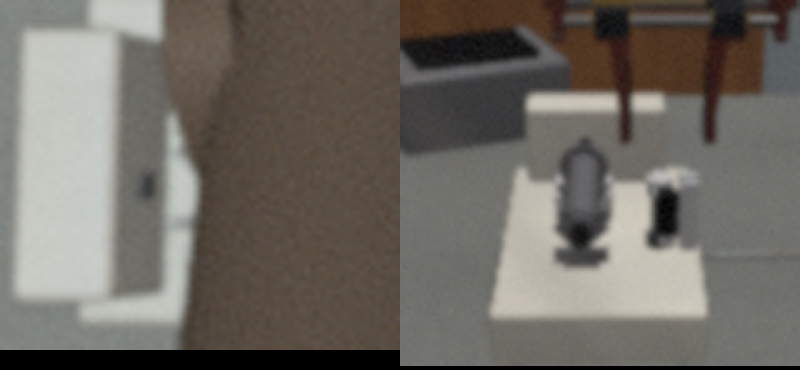

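The arm hides the flange in the top view, so I'll step aside for a clean look (time is plentiful).

Request:
arm_command([
  [-0.05,0,0,0,0,0],
  [-0.1,0,0,0,0,0],
  [-0.15,0,0,0,0,0],
  [-0.2,0,0,0,0,0],
  [-0.25,0,0,0,0,0],
  [-0.28,0,0,0,0,0],
  [-0.28,0,0,0,0,0],
])

```text
clock: 17.8
ee_pos: [0.5566, -0.1976, 0.2002]
orientation: [0.713, 0.702, -0.001, 0.0]
force: [-0.0, -0.5, 0.6]
finger_gap: 0.0523
```

```bash
python3 -c "
from h import *
st(); 
S=viewer.read_camera('side'); T=viewer.read_camera('top'); cv2.imwrite('pics/S7.png',S); cv2.imwrite('pics/T7.png',T)
o=np.zeros((590,800,3),np.uint8); o[:390,:800]=cv2.resize(T[196:235,155:235],None,fx=10,fy=10,interpolation=2); o[390:,:400]=cv2.resize(S[145:195,277:377],None,fx=4,fy=4,interpolation=2); cv2.imwrite('pics/s7.png',o)
for h in (0,.006):
  for y in (.053,.059,.065):
    ax=.09+h*(y+.062)/.127
    f=P(.001,y,ax); st_=P(.001,y+.0275,ax+h*.2)
    print(h,y,'flange top side',proj('side',f+[0,0,.022]).round(1),'stub end top side',proj('side',st_+[0,0,.006]).round(1),'flange top in top view',proj('top',f+[0,0,.022]).round(1),'stub',proj('top',st_).round(1),'nozzle',proj('top',P(.001,y-.1665,.09-h*.3)).round(1))
"
```

```text
t 17.8 p [ 0.5566 -0.1976  0.2002] az -0.0153 tilt 1.0 F [-0.   -0.5   0.61] gap 0.0523 q7 0.4
0 0.053 flange top side [304.3 153.4] stub end top side [304.6 155.2] flange top in top view [182.  216.4] stub [173.7 216.5] nozzle [252.7 216.6]
0 0.059 flange top side [304.4 152.7] stub end top side [304.6 154.5] flange top in top view [179.5 216.4] stub [171.2 216.5] nozzle [250.3 216.6]
0 0.065 flange top side [304.4 152. ] stub end top side [304.6 153.8] flange top in top view [177.  216.4] stub [168.8 216.5] nozzle [247.8 216.6]
0.006 0.053 flange top side [304.3 151.6] stub end top side [304.5 153.2] flange top in top view [181.2 216.3] stub [172.7 216.5] nozzle [252.8 216.6]
0.006 0.059 flange top side [304.3 150.8] stub end top side [304.6 152.4] flange top in top view [178.7 216.3] stub [170.2 216.5] nozzle [250.4 216.6]
0.006 0.065 flange top side [304.4 150. ] stub end top side [304.6 151.6] flange top in top view [176.1 216.3] stub [167.7 216.5] nozzle [247.9 216.6]
```

View pics/s7.png

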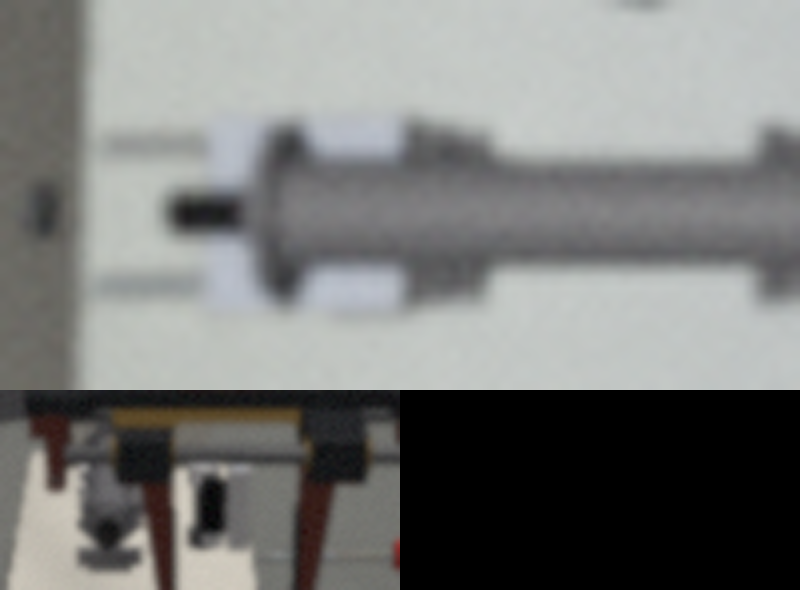

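Top: the stub is at (205,212), the flange's dark edges are at x = 260-305, and lands show on both sides (207-262 and 305-405), so the flange is at or very near the slot. The decider is height. I'll measure the flange's top edge against the white head face in the side crop.

Run:
```python
from h import *
im=cv2.cvtColor(cv2.imread('pics/s6.png'),cv2.COLOR_BGR2GRAY)[:366,400:]; k=366/110
for u in (300,301,302,308,309,310):
    c=int((u-250+.5)*k); col=im[100:200,c-1:c+2].mean(1)
    g=np.gradient(cv2.GaussianBlur(col.reshape(-1,1),(1,7),0).ravel()); j=g[5:75].argmin()+5
    dx=(u-304.4)/ (152.7*0+ 365) ; w=abs(dx)
    e=[proj('side',P(.001+dx,.059,.09+h*.95)+[0,0,np.sqrt(max(.022**2-w*w,0))])[1].round(1) for h in(0,.006)]
    print(u,'edge row',round(110+(100+j+.5)/k-.5,1),'expected seated/land',e, col[::8].round().astype(int).tolist())
```

```text
300 edge row 143.0 expected seated/land [np.float64(153.9), np.float64(152.0)] [194, 182, 118, 112, 111, 110, 93, 66, 67, 69, 82, 83, 82]
301 edge row 143.0 expected seated/land [np.float64(153.4), np.float64(151.5)] [192, 182, 118, 113, 113, 110, 84, 69, 76, 80, 86, 86, 89]
302 edge row 143.0 expected seated/land [np.float64(153.0), np.float64(151.2)] [192, 180, 118, 112, 113, 108, 77, 77, 88, 90, 94, 94, 95]
308 edge row 143.0 expected seated/land [np.float64(153.4), np.float64(151.6)] [194, 181, 117, 110, 110, 102, 81, 70, 88, 88, 87, 88, 85]
309 edge row 143.0 expected seated/land [np.float64(153.9), np.float64(152.1)] [193, 180, 118, 113, 110, 107, 91, 66, 76, 76, 75, 77, 75]
310 edge row 143.0 expected seated/land [np.float64(154.7), np.float64(152.8)] [194, 179, 117, 110, 108, 109, 100, 72, 63, 65, 77, 73, 81]
```

```bash
python3 -c "
from h import *
print(proj('side',P(0,.118,.125)), proj('top',P(0,.118,.125)))
st(); go([.561,.0852,.19],TH)"
```

```text
[304.28844181 141.96661473] [152.69111292 216.66974705]
t 17.9 p [ 0.5576 -0.1923  0.1998] az -0.0098 tilt 1.0 F [0.38 0.22 0.63] gap 0.0529 q7 0.39
row [0.2775, 0.0007, 0.0103, -0.0007, -0.0017, 0.0006]
```

The image favours seated (about 0.6 px versus 1.3 px off, after correcting by the head edge). I'll settle it by touch with shut fingertips lightly on the barrel near the flange: TCP about 0.121 if seated, 0.126 if riding on a land.

```bash
python3 -c "
from h import *
go([.497,.251,.15],TH)"
```

```text
row [0.4426, -0.0649, 0.0506, -0.0007, -0.0017, 0.0006]
```

Request:
arm_command([
  [0.4425,-0.065,0,0,-0.0015,0],
  [0.4425,-0.065,0,0,-0.0015,0],
  [0.4425,-0.065,0,0,-0.0015,0],
  [0.4425,-0.065,0,0,-0.0015,0],
  [0.4425,-0.065,0,0,-0.0015,0],
  [0.4425,-0.065,0,0,-0.0015,0],
  [0.4425,-0.065,0,0,-0.0015,0],
  [0.4425,-0.065,0,0,-0.0015,0],
  [0.4425,-0.065,0.02,0,-0.0015,0],
  [0.4425,-0.065,0.05,0,-0.0015,0],
], jaw=-1)

```text
clock: 18.9
ee_pos: [0.494, 0.2622, 0.1516]
orientation: [0.706, 0.708, 0.003, -0.002]
force: [0.6, -0.0, -0.4]
finger_gap: 0.0006
```

```bash
python3 -c "
from h import *
st(); go([.497,.251,.127],TH)"
```

```text
t 18.9 p [0.494  0.2622 0.1516] az 0.0038 tilt 0.99997 F [ 0.56 -0.05 -0.41] gap 0.0006 q7 -0.48
row [-0.0114, 0.003, 0.0246, 0.0013, -0.007, 0.0142]
```

Request:
arm_command([
  [-0.0115,0.003,0.01,0.001,-0.007,0.014],
  [-0.0115,0.003,0.02,0.001,-0.007,0.014],
  [-0.0115,0.003,0.0265,0.001,-0.007,0.014],
  [-0.0115,0.003,0.0285,0.001,-0.007,0.014],
  [-0.0115,0.003,0.0285,0.001,-0.007,0.014],
])

```text
clock: 19.4
ee_pos: [0.4976, 0.2504, 0.1236]
orientation: [0.711, 0.703, 0.0, 0.0]
force: [0.3, -0.7, -0.2]
finger_gap: 0.0005
```

```bash
python3 -c "
from h import *
st()"
```

```text
t 19.4 p [0.4976 0.2504 0.1236] az -0.0116 tilt 1.0 F [ 0.27 -0.72 -0.2 ] gap 0.0005 q7 -0.47
```

Request:
arm_command([
  [0,0,0.0005,0,0,0],
  [0,0,0.001,0,0,0],
  [0,0,0.0015,0,0,0],
  [0,0,0.002,0,0,0],
])

```text
clock: 19.8
ee_pos: [0.4977, 0.2504, 0.1217]
orientation: [0.711, 0.703, 0.001, 0.0]
force: [-0.0, -0.2, 0.3]
finger_gap: 0.0005
```

```bash
python3 -c "
from h import *
st()"
```

```text
t 19.8 p [0.4977 0.2504 0.1217] az -0.0117 tilt 1.0 F [-0.   -0.17  0.25] gap 0.0005 q7 -0.47
```

Still no load at 0.1217, 4 mm below where a riding flange would be, so the barrel is fully seated. On to the knob.

Request:
arm_command([
  [0,0,-0.03,0,0,0],
  [0,0,-0.075,0,0,0],
  [-0.04,0.0155,-0.078,0,0,0],
  [-0.08,0.031,-0.078,0,0,0],
  [-0.12,0.0465,-0.078,0,0,0],
  [-0.165,0.0635,-0.078,0,0,0],
  [-0.165,0.0635,-0.078,0,0,0],
  [-0.165,0.0635,-0.078,0,0,0],
], jaw=0.2)

```text
clock: 20.6
ee_pos: [0.5593, 0.0833, 0.1997]
orientation: [0.712, 0.702, 0.001, 0.0]
force: [-0.3, 0.7, -0.6]
finger_gap: 0.0526
```

```bash
python3 -c "
from h import *
st(); go([.561,.0852,.1275],TH)"
```

```text
t 20.6 p [0.5593 0.0833 0.1997] az -0.0147 tilt 1.0 F [-0.3   0.66 -0.64] gap 0.0526 q7 -0.14
row [0.0019, 0.0016, 0.0722, 0.0011, -0.0005, -0.0043]
```

Request:
arm_command([
  [0.002,0.0015,0.03,0.001,0,-0.004],
  [0.002,0.0015,0.06,0.001,0,-0.004],
  [0.002,0.0015,0.072,0.001,0,-0.004],
  [0.002,0.0015,0.072,0.001,0,-0.004],
])

```text
clock: 21.0
ee_pos: [0.5595, 0.0865, 0.1261]
orientation: [0.71, 0.704, -0.001, -0.001]
force: [0.0, -0.3, 0.0]
finger_gap: 0.0529
```

Request:
arm_command([
  [0,0,0,0,0,0],
  [0,0,0,0,0,0],
  [0,0,0,0,0,0],
  [0,0,0,0,0,0],
  [0,0,0,0,0,0],
  [0,0,0,0,0,0],
], jaw=-1, force=40)

```text
clock: 21.6
ee_pos: [0.5599, 0.0865, 0.1266]
orientation: [0.71, 0.704, -0.001, -0.001]
force: [-0.6, 0.5, 3.1]
finger_gap: 0.0175
```

Request:
arm_command([
  [0,0,-0.003,0,0,0],
  [0,0,-0.006,0,0,0],
  [0,0,-0.009,0,0,0],
  [0,0,-0.012,0,0,0],
  [0,0,-0.015,0,0,0],
  [0,0,-0.018,0,0,0],
  [0,0,-0.021,0,0,0],
  [0,0,-0.024,0,0,0],
  [0,0,-0.026,0,0,0],
  [0,0,-0.026,0,0,0],
])

```text
clock: 22.6
ee_pos: [0.5599, 0.0866, 0.1528]
orientation: [0.71, 0.704, -0.001, -0.001]
force: [1.0, 2.6, -6.3]
finger_gap: 0.0172
```

```bash
python3 -c "
from h import *
st(); arc((.562,.190),[1.5,1.4,1.3,1.2,1.1,1.0,.9,.8])"
```

```text
t 22.6 p [0.5599 0.0866 0.1528] az -0.0089 tilt 1.0 F [ 0.98  2.59 -6.34] gap 0.0172 q7 -0.13
1.5 [-0.0013, -0.0064, 0.0, 0.0723]
1.4 [-0.0, -0.0168, 0.0, 0.1723]
1.3 [0.0023, -0.027, 0.0001, 0.2723]
1.2 [0.0056, -0.037, 0.0001, 0.3723]
1.1 [0.0099, -0.0466, 0.0001, 0.4723]
1.0 [0.0152, -0.0557, 0.0001, 0.5723]
0.9 [0.0213, -0.0642, 0.0002, 0.6723]
0.8 [0.0282, -0.0721, 0.0002, 0.7723]
```

Request:
arm_command([
  [-0.001,-0.0064,0,0,0,0.072],
  [0,-0.0168,0,0,0,0.172],
  [0.0023,-0.027,0,0,0,0.272],
  [0.0056,-0.037,0,0,0,0.372],
  [0.01,-0.0466,0,0,0,0.472],
  [0.0152,-0.0557,0,0,0,0.572],
  [0.0213,-0.0642,0,0,0,0.672],
  [0.0282,-0.0721,0,0,0,0.772],
  [0.0282,-0.0721,0,0,0,0.772],
])

```text
clock: 23.5
ee_pos: [0.4882, 0.1164, 0.1533]
orientation: [0.923, 0.385, -0.0, -0.001]
force: [3.0, 2.2, -6.3]
finger_gap: 0.0176
```

```bash
python3 -c "
from h import *
st(); arc((.562,.190),[.7,.6,.5,.4,.3,.2,.1,0])"
```

```text
t 23.5 p [0.4882 0.1164 0.1533] az -0.7808 tilt 1.0 F [ 2.96  2.17 -6.28] gap 0.0176 q7 -0.94
0.7 [-0.0003, -0.0099, 0.0, 0.1004]
0.6 [0.0013, -0.0202, 0.0, 0.2004]
0.5 [0.0039, -0.0304, 0.0, 0.3004]
0.4 [0.0075, -0.0403, 0.0001, 0.4004]
0.3 [0.0121, -0.0497, 0.0001, 0.5004]
0.2 [0.0176, -0.0587, 0.0001, 0.6004]
0.1 [0.0239, -0.067, 0.0001, 0.7004]
0 [0.0311, -0.0747, 0.0001, 0.8004]
```

Request:
arm_command([
  [0,-0.01,0,0,0,0.1],
  [0.0013,-0.0202,0,0,0,0.2],
  [0.0039,-0.0304,0,0,0,0.3],
  [0.0075,-0.0403,0,0,0,0.4],
  [0.012,-0.0497,0,0,0,0.5],
  [0.0176,-0.0587,0,0,0,0.6],
  [0.024,-0.067,0,0,0,0.7],
  [0.031,-0.0747,0,0,0,0.8],
  [0.031,-0.0747,0,0,0,0.8],
])

```text
clock: 24.4
ee_pos: [0.4582, 0.191, 0.1536]
orientation: [1.0, -0.004, 0.001, -0.0]
force: [4.1, -2.0, -6.6]
finger_gap: 0.0173
```

```bash
python3 -c "
from h import *
st(); go([.4571,.1911,.14],-np.pi/2+TH)"
```

```text
t 24.4 p [0.4582 0.191  0.1536] az -1.5792 tilt 1.0 F [ 4.12 -1.99 -6.55] gap 0.0173 q7 -1.84
row [-0.0011, -0.0001, 0.0136, -0.0002, -0.001, 0.002]
```

Request:
arm_command([
  [-0.001,0,0.003,0,0,0.002],
  [-0.001,0,0.006,0,0,0.002],
  [-0.001,0,0.009,0,0,0.002],
  [-0.001,0,0.012,0,0,0.002],
  [-0.001,0,0.0145,0,0,0.002],
  [-0.001,0,0.017,0,0,0.002],
  [-0.001,0,0.019,0,0,0.002],
  [-0.001,0,0.019,0,0,0.002],
])

```text
clock: 25.2
ee_pos: [0.4581, 0.1902, 0.1346]
orientation: [1.0, -0.005, 0.001, -0.0]
force: [4.9, -1.2, -5.3]
finger_gap: 0.0174
```

```bash
python3 -c "
from h import *
st()"
```

```text
t 25.2 p [0.4581 0.1902 0.1346] az -1.5802 tilt 1.0 F [ 4.95 -1.17 -5.28] gap 0.0174 q7 -1.81
```

Request:
arm_command([
  [0,0,0.0005,0,0,0],
  [0,0,0.001,0,0,0],
  [0,0,0.0015,0,0,0],
  [0,0,0.002,0,0,0],
  [0,0,0.002,0,0,0],
])

```text
clock: 25.7
ee_pos: [0.4582, 0.19, 0.1326]
orientation: [1.0, -0.005, 0.001, -0.0]
force: [3.3, -2.4, -3.3]
finger_gap: 0.0176
```

```bash
python3 -c "
from h import *
st()"
```

```text
t 25.7 p [0.4582 0.19   0.1326] az -1.5802 tilt 1.0 F [ 3.28 -2.42 -3.31] gap 0.0176 q7 -1.81
```

Load is starting to pass to the barrel at 0.1326, which matches a seated lift of 0.006. Another 0.8 mm.

Request:
arm_command([
  [0,0,0.0004,0,0,0],
  [0,0,0.0008,0,0,0],
  [0,0,0.0008,0,0,0],
])

```text
clock: 26.0
ee_pos: [0.4582, 0.19, 0.1323]
orientation: [1.0, -0.005, 0.001, -0.0]
force: [0.6, -3.1, 4.7]
finger_gap: 0.0173
```

```bash
python3 -c "
from h import *
st()"
```

```text
t 26.0 p [0.4582 0.19   0.1323] az -1.5802 tilt 1.0 F [ 0.64 -3.12  4.74] gap 0.0173 q7 -1.81
```

Request:
arm_command([
  [0,0,-0.0004,0,0,0],
  [0,0,-0.0004,0,0,0],
])

```text
clock: 26.2
ee_pos: [0.4582, 0.19, 0.1327]
orientation: [1.0, -0.005, 0.001, -0.0]
force: [3.3, -0.7, -4.3]
finger_gap: 0.0171
```

Request:
arm_command([
  [0,0,0,0,0,0],
  [0,0,0,0,0,0],
  [0,0,0,0,0,0],
  [0,0,-0.02,0,0,0],
  [0,0,-0.06,0,0,0],
  [0,0,-0.1,0,0,0],
  [0,0.05,-0.1,0,0,0],
  [0,0.1,-0.1,0,0,0],
  [0,0.15,-0.1,0,0,0],
  [0,0.2,-0.1,0,0,0],
], jaw=0.2)

```text
clock: 27.2
ee_pos: [0.4556, -0.0115, 0.2329]
orientation: [1.0, -0.004, 0.002, -0.001]
force: [1.9, -0.7, -0.3]
finger_gap: 0.0525
```

Request:
arm_command([
  [0,0.05,0,0,0,0],
  [0,0.1,0,0,0,0],
  [0,0.15,0,0,0,0],
  [0,0.2,0,0,0,0],
  [0,0.2,0,0,0,0],
  [0,0.2,0,0,0,0],
])

```text
clock: 27.8
ee_pos: [0.4534, -0.2125, 0.2324]
orientation: [1.0, -0.006, 0.001, -0.001]
force: [0.2, -0.3, -0.0]
finger_gap: 0.053
```

```bash
python3 -c "
from h import *
st()
S=viewer.read_camera('side'); T=viewer.read_camera('top'); cv2.imwrite('pics/S8.png',S); cv2.imwrite('pics/T8.png',T)
o=np.zeros((600,800,3),np.uint8); o[:320,:800]=cv2.resize(T[175:239,125:285],None,fx=5,fy=5,interpolation=2); o[320:600,:400]=cv2.resize(S[130:200,270:370],None,fx=4,fy=4,interpolation=2); o[320:570,400:]=cv2.resize(T,(400,250),interpolation=3); cv2.imwrite('pics/s8.png',o)
a=cv2.absdiff(T,cv2.imread('pics/top0.png')).max(2); n,l,s,c=cv2.connectedComponentsWithStats((cv2.GaussianBlur(a,(5,5),0)>30).astype(np.uint8)); print([x[:5].tolist() for x in s[1:] if x[4]>15])"
```

```text
t 27.8 p [ 0.4534 -0.2125  0.2324] az -1.5826 tilt 1.0 F [ 0.21 -0.31 -0.03] gap 0.053 q7 -0.99
[[340, 189, 18, 9, 107], [360, 191, 34, 11, 260], [325, 191, 167, 209, 19687], [171, 209, 25, 17, 260], [201, 211, 10, 12, 83], [216, 212, 16, 11, 173], [235, 212, 16, 11, 122], [407, 259, 6, 5, 17], [402, 265, 8, 3, 17], [0, 308, 4, 8, 24], [0, 325, 8, 7, 34], [0, 327, 46, 49, 1273]]
```

View pics/s8.png

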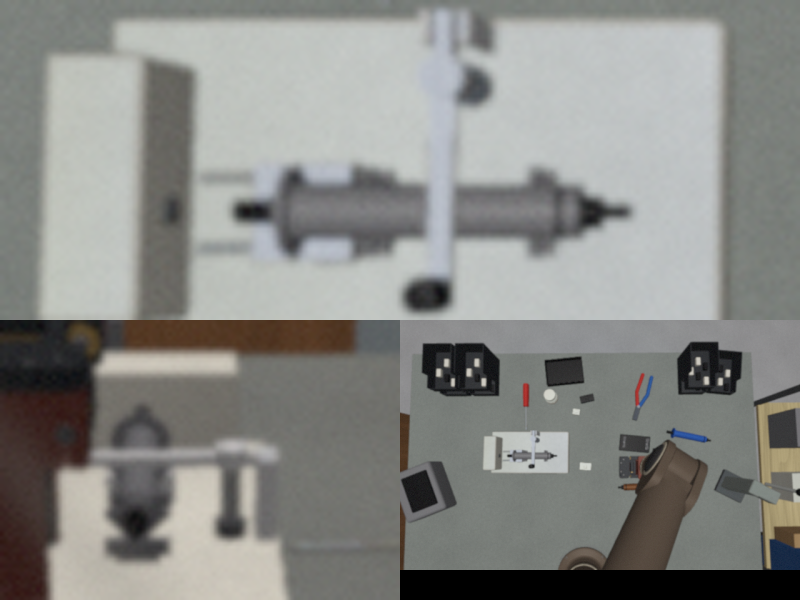

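The bar lies level across the barrel with the knob at (428,293) and its tail in the bracket notch at (445,30). The flange is in the slot at (285,210), and in the top picture only the barrel and the arm have changed. Handing in.

```bash
python3 -c "
from h import *
print(manip.close_job())"
```

```text
the job is handed in; nothing more can be done
None
```

The grey barrel is loaded in the pump: flange down in the slot, clamp bar over the barrel and its tail in the notch. I handed the job in at about 28 s of the 72 s allowed. I lifted the bar, swung it aside and eased it down, then seated the barrel by feel. After that I swung the bar back and lowered it in the hand until the barrel took the load.

**Seating:** A light fingertip touch near the flange showed it was not riding on a land. The gripper met nothing down to 0.1217 m, where a riding flange would have stopped it at about 0.126 m. The barrel took the bar's load at a lift of about 0.006 m, as expected for a seated barrel.

**Final picture:** It shows the bar across the barrel with its tail in the bracket. Comparing top views, only the barrel and the arm had changed in the parts the arm did not cover.

**What did not go cleanly:**
- **Push over the 10 N guide:** while feeling for the slot, one contact reached 12 N for a moment. It looked like the side of a V support, and I backed off at once.
- **First contact off the slot:** the flange first came down on a land, and moving the barrel about 4 mm towards -y let it drop in.
- **Clamping load:** just before letting go, I pressed the bar down with about 5 N on top of the spring, so about 10 N in all on the barrel.
- **Camera height check:** the side view only weakly favoured a seated flange, so I relied on the touch readings.

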